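# Turn the sorting plate over against its holder and seat it

### The job

The wooden stone-sorting plate lies with its wells face down on the bench in front of its low wooden holder. Push it up against the holder's front step and tip it over onto the holder's bed so that its wells face up, then slide it back, square, until it is fully home against the back stop. Push lightly all the time, never harder than about 15 N on the plate or the holder, and leave the ring clamp, the small glue stick and the roll of tape where they are.

Things in the scene. Friction and masses are not known exactly. Their poses are not given: they have to be found in the camera images.
- plate: loose wooden plate, 100 (its x) x 120 (y) x 18 mm, 0.1-0.2 kg. One face is plain, the other has six round wells and is 16 mm shorter: the -x side slants in at 45 deg. Starts wells down before the holder, the slanted side away from it (upper edge overhangs), yaw within 0.35 rad of the holder's. Origin: midway along x and y, in the well face; z points to the plain face (up now)
- holder: wooden holder fixed to the bench: bed 125 (x) x 190 (y) mm, 6 mm high, its front an upright step; at the back a darker stop 12 mm thick rises 18 mm above the bed. Origin: on the bench under the bed's centre; x points from the front (x -62.5 mm) to the stop's face (x +62.5 mm), z up. A plate stood on edge at the step tips onto the bed once past upright
- ring_clamp: wooden ring clamp lying on the bench, 28 x 133 x 25 mm, to the left of the plate; loose, to be left alone. Origin: centre of its underside
- glue_stick: small pale cylinder, 19 mm wide and 20 mm high, standing to the right of the plate; loose, to be left alone. Origin: centre of its underside
- tape_1: roll of tape lying flat, 104 mm wide and 25 mm high, to the left of the holder; loose, to be left alone. Origin: centre of its underside

How it is judged:
By the outcome, as a careful person would: the job done as asked, in the order asked, and still so for the second after the job is handed in, with the robot touching nothing.
It also fails if it takes over 72 s, if anything falls off the work surface, if the arm or the gripper's body presses on something with over 40 N, if the wrist force passes 120 N, or if a joint passes its speed limit or range.

### The arm

A 6-joint arm with a two-finger parallel gripper is mounted at the origin on a cart in front of the work surface, level with it; the furniture and walls round the work are solid. World frame = base frame: x ahead of the robot, y to its left, z up, the work surface at z = 0. Lengths are in m, angles in rad, forces in N, time in s.
With the tool pointing down it reaches from about 0.25 to 0.8 m from the base axis. Payload 3.9 kg.
Tool frame: the origin (TCP) lies midway between the tips of the shut fingers; the grasp point (between the pads) lies 19 mm behind it; z points along the fingers, y is the line along which they close (so a half turn about z gives the same grasp; the last joint's range is limited). The gripper opens to 85 mm and grips with 20 to 120 N. Pads are 22 mm wide; open, the fingers measure 114 mm over their backs; the gripper's body (76 mm by 85 mm) begins 54 mm behind the grasp point. The pads swing forward as they close: fully open they stand 13 mm farther back than shut.
Start: joints at [1.267, 0.26, -0.138, 1.173, 0, 1.571], TCP at [0.157, 0.501, 0.231] pointing down, gripper open.
Joint ranges: [-2.78, 2.78], [-0.83, 1.72], [-1.28, 1.37], [-1.9, 2.12], [-1.57, 1.48], [-3.14, 3.14]. Speed limits (rad/s): [2.57, 2.57, 3.14, 3.14, 3.14, 3.14].

### API

Orientations are given as a unit quaternion [x, y, z, w].
In Python, from station import arm gives the robot as it stands.
- The arm moves only by the tool step_arm, never from a script. Its argument "targets" is a list of rows, each a list of 7 numbers: the shift along the tool's x, y, z in cm, then the turn, a rotation vector about the tool's x, y, z in degrees, then the closure in counts, from 0 (fully open) to 255 (shut). In form: [[dx, dy, dz, ax, ay, az, jaw], ...]. A call has 1 to 12 rows; each row shifts and turns the commanded pose from where the row before left it, along the tool's axes as they then stand; what a row does not reach is not made up. A row lasts 1/10 s, in which the tool goes at most 50 mm and 8.59 degrees, less where a joint would pass 70% of its speed; a pose out of reach is approached as far as the arm can. A call is refused whole if a number of a shift passes 5 or a number of a turn 8.59, either way. A call with a gripper value outside its range is refused whole. The fingers move at their own pace and stop on an object; "newtons" is the grip in N (left out, the last holds). Time passes only in rows, so rows that do not move let the fingers close. It gives the time, the measured TCP pose, the force, the opening and the grip force at its end, in the units of the state.
- arm.state(): the state, without advancing time (a new reading comes with each control period).
- arm.read_camera(name): name is "scene" or "top" or "wrist"; returns the picture (480x640x3 uint8, red, green, blue); there is no depth.
- arm.calibration(name): a dict with "mtx" (3x3 intrinsics, pixels), "eye" and "attitude" of the camera in the world; the wrist camera has in their place "mount" (4x4, takes a point from camera to tool coordinates, whose origin is the TCP and whose axes are the flange's). Camera axes: x right, y down, z forward; pixel columns grow to the right and rows downward; lengths in m; the calibration is good to about 2 mm. A picture is of the moment at which its call begins: read the wrist's pose just before it. calibration takes no time and is no camera call.
- arm.close_job(): hands the job in; it is judged then, once.
Trained networks look in the newest picture that a camera, given by its name, has taken for a name from the list of things; names that differ only in an ending like _2 or _b are one class to them, and where a whole thing is asked for, a point or a joint stands for the part that bears it (a point fixed in the world has none). Each returns a list of dicts, best first, with "p" (0 to 1); they miss things now and then, are a little off and sometimes report something else, mostly with a low value. They report only what shows in the picture. A call takes as long as a camera call.
- arm.masks_of(camera, query): "pixels" (480x640 bool, what is visible of it) and "box" ([left, top, right, bottom] in pixels, round what is visible of it).
- arm.mark_of(camera, query): "xy" ([column, row] in pixels: a listed point, or the origin of a listed thing).
The state is a dict: "time_s": time; "joint_positions": joint angles; "joint_vel": joint speeds; "effort": joint torques, N m; "position": TCP position; "tcp_rot": TCP orientation; "contact_force": force on the tool from outside, world axes, zero at the start; "wrist_torque": the same for the moment, N m; "width": finger opening in m; "gripper_force": force on a finger pad.
Only numpy, scipy, OpenCV 4.12 (cv2) and the standard library are available. Lean on these libraries where they do the work, as an engineer would, in place of code of your own. Each camera call takes 0.05 s, during which the arm holds its last target. There are 200 camera calls.

## Working session

There is one attempt and no reset: what is moved stays moved. The work goes in short steps, Python scripts to look and compute and a tool call to move; the robot and the scene stay as the last step left them, time stands still between calls to the robot, and variables do not carry over. Pictures are saved under pics/ and viewed, at most 10 in all, crops included, and the job is handed in when it is done.

Besides the shell and the picture viewer there is one more tool, called after "Emit:" as name(argument=value, ...) on one line, values as JSON. step_arm: Moves the arm, as the interface text tells. Its arguments: {"type":"object","properties":{"targets":{"type":"array","items":{"type":"array","items":{"type":"number"}}},"newtons":{"type":"number"}},"required":["targets"]}

```bash
mkdir -p pics; cat > h.py <<'E'
import numpy as np, cv2
from scipy.spatial.transform import Rotation as R
from station import arm
def shot(c,n):
    im=arm.read_camera(c); cv2.imwrite(f'pics/{n}.png',im[:,:,::-1]); return im
def ray(c,uv):
    k=arm.calibration(c); A=np.array(k['attitude'],float)
    Rm=R.from_quat(A).as_matrix() if A.size==4 else A
    d=Rm@np.linalg.inv(np.array(k['mtx']))@np.array([uv[0],uv[1],1.0])
    return np.array(k['eye'],float),d
def at(c,uv,z):
    e,d=ray(c,uv); return e+d*(z-e[2])/d[2]
def tri(a,ua,b,ub):
    e1,d1=ray(a,ua);e2,d2=ray(b,ub)
    s=np.linalg.lstsq(np.c_[d1,-d2],e2-e1,rcond=None)[0]
    return (e1+s[0]*d1+e2+s[1]*d2)/2
E
python3 - <<'E'
from h import *
s=arm.state();print(s)
for c in('scene','top'):
    print(arm.calibration(c)); shot(c,c+'0')
    for q in('plate','holder','ring_clamp','glue_stick','tape_1'):
        m=arm.mark_of(c,q)[:1]; k=arm.masks_of(c,q)[:1]
        print(c,q,m,[ (x['p'],x['box'],cv2.minAreaRect(np.argwhere(x['pixels'])[:,::-1].astype(np.float32))) for x in k])
E
```

```text
{'time_s': 0.0, 'joint_positions': array([ 1.26696574e+00,  2.60683536e-01, -1.39383092e-01,  1.17269299e+00,
       -4.44050386e-06,  1.57079721e+00]), 'joint_vel': array([ 1.36396405e-03,  8.70832111e-04,  2.87419219e-03, -4.81475475e-04,
        6.29142012e-04,  6.75391959e-05]), 'effort': array([ 6.98118019e-04, -4.05672526e+01,  2.53925943e+01,  1.87077041e-02,
        4.56494654e-04, -2.25460663e-07]), 'position': array([0.15686471, 0.50029988, 0.23045985]), 'tcp_rot': array([ 1.51332007e-01,  9.88482504e-01, -9.70675988e-04, -1.46358917e-04]), 'contact_force': array([-0.35764061, -0.17010076, -0.73792143]), 'wrist_torque': array([ 0.0455311 , -0.01774887, -0.02633579]), 'gripper_force': 0.0, 'width': 0.0852982000857845}
{'mtx': array([[563.83124121,   0.        , 318.28894022],
       [  0.        , 563.83124121, 245.54866043],
       [  0.        ,   0.        ,   1.        ]]), 'eye': array([-0.01685938, -0.51576961,  0.57082743]), 'attitude': array([ 0.81640845, -0.29942707,  0.1806276 , -0.45955886])}
scene plate [{'xy': [306.0, 297.4], 'p': 0.89}] [(0.83, [260.0, 263.9, 3
[... 991 characters left out ...]
-0.70445592,  0.70712628, -0.03351415,  0.05090271])}
top plate [{'xy': [384.5, 292.6], 'p': 0.63}] []
top holder [{'xy': [374.5, 208.9], 'p': 0.78}] [(0.94, [315.9, 159.6, 430.2, 248.7], ((373.1380615234375, 202.36123657226562), (77.5436019897461, 106.54662322998047), 80.3947982788086))]
top ring_clamp [{'xy': [293.9, 285.2], 'p': 0.87}] [(0.81, [283.8, 249.0, 307.8, 319.6], ((293.74530029296875, 284.6415100097656), (72.91682434082031, 15.725953102111816), 79.3803482055664))]
top glue_stick [{'xy': [458.8, 259.4], 'p': 0.45}] [(0.61, [457.6, 254.9, 468.1, 261.8], ((463.0, 258.0), (10.0, 12.0), 90.0))]
top tape_1 [] [(0.77, [246.0, 171.3, 301.0, 229.0], ((275.5, 200.0), (58.0, 57.0), 90.0))]
```

View pics/top0.png

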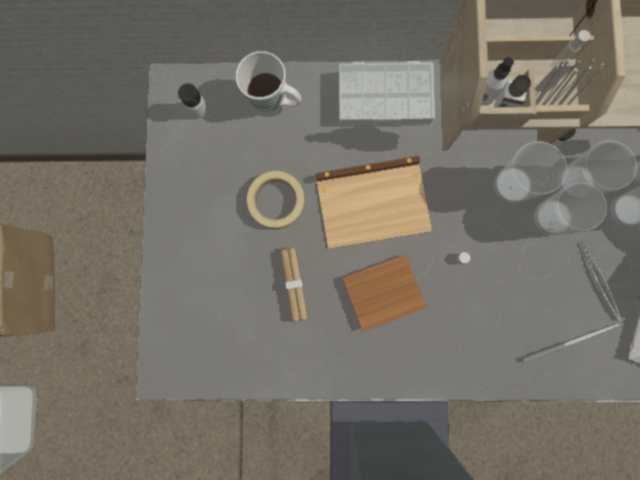

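View pics/scene0.png

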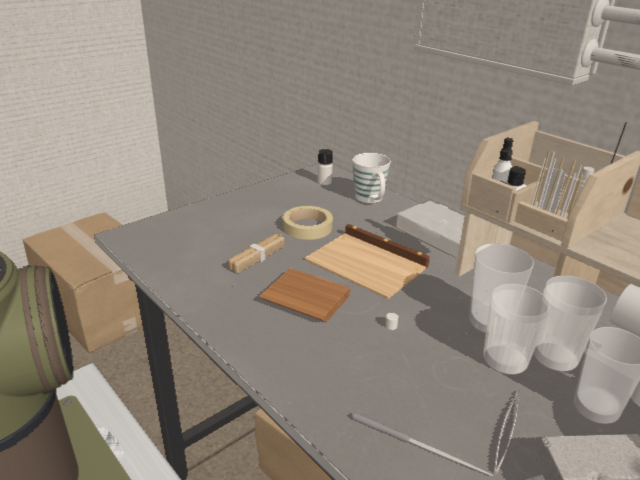

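```bash
cat > meas.py <<'E'
from h import *
def quad(mask):
    m=mask.astype(np.uint8); c=max(cv2.findContours(m,0,2)[0],key=cv2.contourArea)
    return cv2.minAreaRect(c), cv2.boxPoints(cv2.minAreaRect(c)), cv2.contourArea(c)
E
python3 - <<'E'
from meas import *
im=cv2.imread('pics/top0.png'); hsv=cv2.cvtColor(im,cv2.COLOR_BGR2HSV)
for p in [(384,292),(374,205),(375,167),(300,350),(360,300)]: print(p,hsv[p[1],p[0]])
# plate: brown saturated
roi=np.zeros(im.shape[:2],bool); roi[250:340,335:435]=1
m=(hsv[...,1]>110)&roi
r,b,a=quad(m); print('plate',r,a); P=[at('top',p,.018)for p in b]; print(np.round(P,4))
roi[:]=0; roi[155:252,312:436]=1
m=(hsv[...,1]>70)&(hsv[...,2]>140)&roi
r,b,a=quad(m); print('bed',r,a); P=[at('top',p,.006)for p in b]; print(np.round(P,4))
m=(hsv[...,1]>70)&(hsv[...,2]<110)&roi
r,b,a=quad(m); print('stop',r,a); print(np.round([at('top',p,.024)for p in b],4))
for n,ta,tb in(('plate',(384.5,292.6),(306,297.4)),('holder',(374.5,208.9),(362.9,265.6)),('clamp',(293.9,285.2),(256.6,257.2)),('glue',(458.8,259.4),(392.9,327.7))):
    print(n,np.round(tri('top',ta,'scene',tb),4),np.round(at('top',ta,0),4),np.round(at('scene',tb,0),4))
E
```

```text
(384, 292) [ 14 136 142]
(374, 205) [ 17  93 197]
(375, 167) [ 13 133 100]
(300, 350) [ 21  14 125]
(360, 300) [ 14 138 144]
plate ((383.869873046875, 292.4862976074219), (56.29678726196289, 67.76681518554688), 69.44395446777344) 3670.0
[[0.51   0.1492 0.018 ]
 [0.5518 0.0364 0.018 ]
 [0.459  0.0041 0.018 ]
 [0.418  0.1154 0.018 ]]
bed ((373.8888244628906, 205.93418884277344), (68.1540298461914, 105.25726318359375), 80.3947982788086) 6932.0
[[ 0.6887  0.1952  0.006 ]
 [ 0.7201  0.0044  0.006 ]
 [ 0.5953 -0.0127  0.006 ]
 [ 0.5643  0.1748  0.006 ]]
stop ((367.54046630859375, 168.2369842529297), (7.8137640953063965, 104.22357940673828), 80.31121826171875) 594.5
[[0.6989 0.1961 0.024 ]
 [0.7297 0.0107 0.024 ]
 [0.7154 0.0087 0.024 ]
 [0.6847 0.1937 0.024 ]]
plate [0.4835 0.0746 0.0067] [0.4845 0.0732 0.    ] [0.4886 0.0822 0.    ]
holder [0.6357 0.0899 0.0011] [0.6372 0.0888 0.    ] [0.6353 0.0919 0.    ]
clamp [0.4972 0.2366 0.0028] [0.4983 0.2362 0.    ] [0.4988 0.241  0.    ]
glue [ 0.5457 -0.064  -0.0044] [ 0.5437 -0.0614  0.    ] [ 0.5434 -0.0684  0.    ]
```

```bash
cat >> h.py <<'E'
H=np.array([.642,.0904]); PSI=.160
def h2w(X,Y,z): return np.r_[H+R.from_euler('z',PSI).as_matrix()[:2,:2]@[X,Y],z]
def w2h(p): return np.r_[R.from_euler('z',-PSI).as_matrix()[:2,:2]@(np.array(p)[:2]-H),p[2]]
def tool(phi,yaw=0):  # phi deg below horizontal
    f=np.radians(phi); M=np.array([[-np.sin(f),0,np.cos(f)],[0,1,0],[-np.cos(f),0,-np.sin(f)]])
    return R.from_euler('z',PSI+yaw)*R.from_matrix(M)
def go(X,Y,z,phi):
    s=arm.state(); Rc=R.from_quat(s['tcp_rot']); T=tool(phi)
    rv=np.degrees((Rc.inv()*T).as_rotvec()); d=T.inv().apply(h2w(X,Y,z)-s['position'])*100
    print('t',s['time_s'],'rotate first deg',np.round(rv,2),'then shift cm',np.round(d,2),'now h',np.round(w2h(s['position'])*1000,1),'F',np.round(s['contact_force'],2))
E
python3 -c "
from h import *
go(-.245,.011,.08,60)"
```

```text
t 1.1 rotate first deg [ -6.96 -29.46 -25.96] then shift cm [ -7.01 -47.16  21.52] now h [-413.3  482.6  231.3] F [ 0.27 -0.86  0.43]
```

Emit:
step_arm(targets=[[0,0,0,-1.39,-5.89,-5.19,0],[0,0,0,-1.39,-5.89,-5.19,0],[0,0,0,-1.39,-5.89,-5.19,0],[0,0,0,-1.39,-5.89,-5.19,0],[0,0,0,-1.39,-5.89,-5.19,0],[0,0,0,0,0,0,0]])

```text
time_s: 1.7
position: [0.155, 0.4992, 0.2297]
tcp_rot: [-0.08, 0.963, 0.019, 0.258]
contact_force: [-0.1, -0.9, -0.2]
width: 0.0856
gripper_force: 0.0
```

Emit:
step_arm(targets=[[-0.58,-3.93,1.2,0,0,0,0],[-0.58,-3.93,1.2,0,0,0,0],[-0.58,-3.93,1.2,0,0,0,0],[-0.58,-3.93,1.2,0,0,0,0],[-0.58,-3.93,1.2,0,0,0,0],[-0.58,-3.93,1.2,0,0,0,0],[-0.58,-3.93,1.2,0,0,0,0],[-0.58,-3.93,1.2,0,0,0,0],[-0.58,-3.93,1.2,0,0,0,0],[-0.58,-3.93,1.2,0,0,0,0],[-0.58,-3.93,1.2,0,0,0,0],[-0.58,-3.93,1.2,0,0,0,0]])

```text
time_s: 2.9
position: [0.3593, 0.0664, 0.1446]
tcp_rot: [-0.076, 0.963, 0.022, 0.258]
contact_force: [1.4, -0.3, 0.7]
width: 0.0852
gripper_force: 0.0
```

```bash
python3 -c "
from h import *
go(-.245,.011,.02,60)
shot('wrist','w1')"
```

```text
t 2.9 rotate first deg [ 0.05  0.06 -0.18] then shift cm [ 2.94 -1.03 12.69] now h [-283.    21.3  144.6] F [ 1.38 -0.29  0.71]
```

View pics/w1.png

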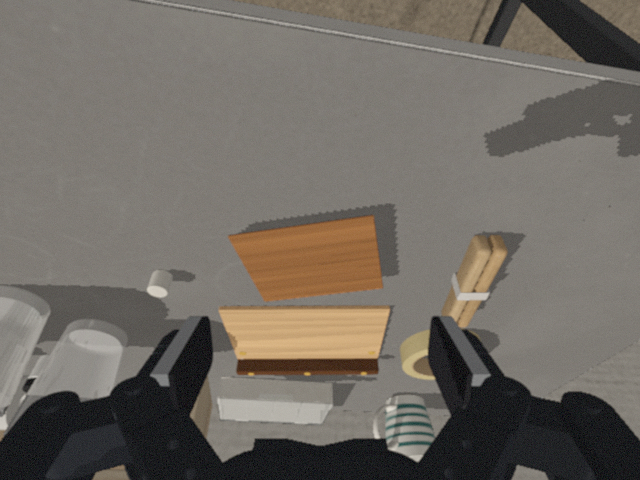

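Emit:
step_arm(targets=[[0.6,-0.2,2.5,0,0,0,0],[0.6,-0.2,2.5,0,0,0,0],[0.6,-0.2,2.5,0,0,0,0],[0.6,-0.2,2.5,0,0,0,0],[0.55,-0.2,2.5,0,0,0,0],[0.25,0,0.45,0,0,0,0],[0.25,0,0.45,0,0,0,0],[0,0,0,0,0,0,0]])

```text
time_s: 3.75
position: [0.4053, 0.0653, 0.0199]
tcp_rot: [-0.077, 0.965, 0.02, 0.249]
contact_force: [0.5, 0.9, 0.5]
width: 0.0855
gripper_force: 0.0
```

```bash
python3 -c "
from h import *
go(-.245,.011,-.004,60)
shot('scene','s2')
im=cv2.imread('pics/s2.png')[230:350,190:350]; cv2.imwrite('pics/s2c.png',cv2.resize(im,None,fx=5,fy=5,interpolation=2))"
```

```text
t 3.75 rotate first deg [ 0.01 -1.1  -0.07] then shift cm [ 1.83 -0.19  1.7 ] now h [-237.7   12.9   19.9] F [0.53 0.88 0.51]
```

View pics/s2c.png

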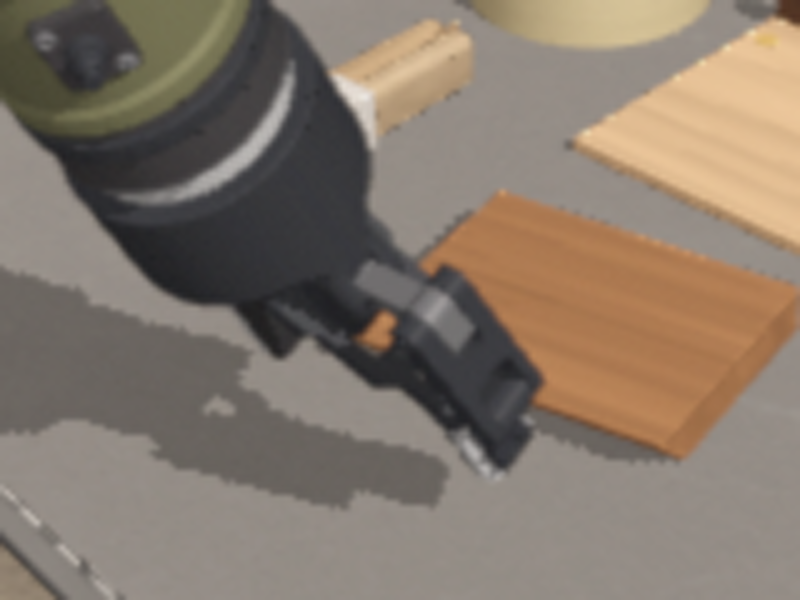

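Emit:
step_arm(targets=[[0.3,0,0.3,0,-0.5,0,0],[0.3,0,0.3,0,-0.5,0,0],[0.3,0,0.3,0,0,0,0],[0.3,0,0.3,0,0,0,0],[0.2,0,0.2,0,0,0,0],[0,0,0,0,0,0,0]])

```text
time_s: 4.4
position: [0.4118, 0.0663, 0.0114]
tcp_rot: [-0.077, 0.965, 0.02, 0.248]
contact_force: [-0.4, 0.1, 1.0]
width: 0.085
gripper_force: 0.0
```

```bash
python3 -c "
from h import *
go(-.20,.011,-.004,60)"
```

```text
t 4.4 rotate first deg [ 0.   -1.19 -0.03] then shift cm [-1.92 -0.19  2.89] now h [-231.1   12.9   11.4] F [-0.4   0.08  0.97]
```

```bash
python3 -c "
from h import *
print(np.round(arm.state()['joint_positions'],3))"
```

```text
[ 0.16   0.186 -1.282 -0.4    0.     0.   ]
```

```bash
python3 -c "
from h import *
go(-.242,.011,.015,80)"
```

```text
t 4.4 rotate first deg [ 1.000e-02  1.881e+01 -3.000e-02] then shift cm [ 1.01 -0.19 -0.54] now h [-231.1   12.9   11.4] F [-0.4   0.08  0.97]
```

Emit:
step_arm(targets=[[0.3,0,-0.6,0,6.3,0,0],[0.3,0,-0.3,0,6.3,0,0],[0.3,-0.1,0,0,6.3,0,0],[0.2,0,0.3,0,0,0,0],[0,0,0,0,0,0,0]])

```text
time_s: 4.9
position: [0.4004, 0.0635, 0.0104]
tcp_rot: [-0.079, 0.992, 0.008, 0.099]
contact_force: [-0.4, 0.4, -0.1]
width: 0.0855
gripper_force: 0.0
```

```bash
python3 -c "
from h import *
go(-.24,.011,-.005,80)"
```

```text
t 4.9 rotate first deg [ 0.01  1.35 -0.03] then shift cm [-0.01 -0.09  1.57] now h [-242.8   11.9   10.4] F [-0.37  0.4  -0.14]
```

Emit:
step_arm(targets=[[0.1,0,0.5,0,0,0,0],[0.1,0,0.5,0,0,0,0],[0,0,0.4,0,0,0,0],[-0.3,0,0.06,0,0,0,0],[-0.4,0,0.08,0,0,0,0],[-0.4,0,0.08,0,0,0,0],[-0.4,0,0.08,0,0,0,0],[-0.4,0,0.08,0,0,0,0]])

```text
time_s: 5.7
position: [0.4205, 0.0668, -0.003]
tcp_rot: [-0.079, 0.992, 0.008, 0.098]
contact_force: [-0.8, -0.5, -0.4]
width: 0.0852
gripper_force: 0.3
```

Emit:
step_arm(targets=[[-0.4,0,0.08,0,0,0,0],[-0.4,0,0.08,0,0,0,0],[-0.4,0,0.08,0,0,0,0],[-0.4,0,0.08,0,0,0,0],[-0.4,0,0.08,0,0,0,0],[-0.4,0,0.08,0,0,0,0],[-0.3,0,0.06,0,0,0,0],[0,0,0,0,0,0,0]])

```text
time_s: 6.5
position: [0.448, 0.0711, -0.003]
tcp_rot: [-0.079, 0.992, 0.008, 0.098]
contact_force: [-0.2, -0.4, 0.4]
width: 0.0853
gripper_force: 0.0
```

```bash
python3 -c "
from h import *
go(-.171,.011,-.005,80)
shot('top','t3');im=cv2.imread('pics/t3.png')[150:340,270:470]; cv2.imwrite('pics/t3c.png',cv2.resize(im,None,fx=3,fy=3,interpolation=2))"
```

```text
t 6.5 rotate first deg [-0.    1.29 -0.03] then shift cm [-2.29 -0.08  0.6 ] now h [-194.6   11.8   -3. ] F [-0.25 -0.38  0.39]
```

View pics/t3c.png

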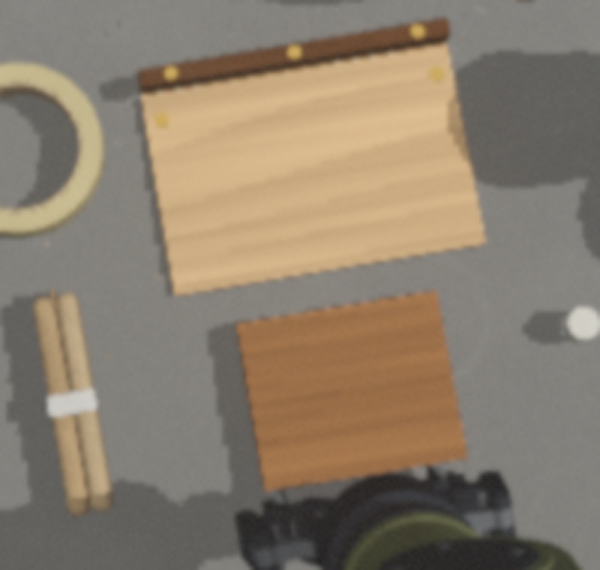

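```bash
python3 -c "
from h import *
for p in [(265,490),(465,457),(438,292),(239,324)]:
  print(np.round(w2h(at('top',(270+p[0]/3,150+p[1]/3),.018))*1000,1))
for p in [(174,294),(485,243)]:
  print(np.round(w2h(at('top',(270+p[0]/3,150+p[1]/3),.006))*1000,1))"
```

```text
[-186.4   61.6   18. ]
[-186.4  -56.7   18. ]
[-88.6 -59.1  18. ]
[-88.   60.1  18. ]
[-62.8  95.1   6. ]
[-63.  -94.6   6. ]
```

Emit:
step_arm(targets=[[-0.3,0,0.06,0,0,0,0],[-0.3,0,0.06,0,0,0,0],[-0.3,0,0.06,0,0,0,0],[-0.3,0,0.06,0,0,0,0],[-0.3,0,0.06,0,0,0,0],[-0.2,0,0.04,0,0,0,0],[0,0,0,0,0,0,0]])

```text
time_s: 7.25
position: [0.4649, 0.0739, -0.0031]
tcp_rot: [-0.079, 0.992, 0.008, 0.098]
contact_force: [-0.3, 0.2, 0.7]
width: 0.0857
gripper_force: 0.0
```

Emit:
step_arm(targets=[[0.8,-0.2,-0.5,0,0,0,0],[0.8,-0.4,-0.4,0,-6.2,0,0],[0,-0.4,0,0,-6.2,0,0],[0,0,0,0,-6.2,0,0],[0,0,0,0,0,0,0]])

```text
time_s: 7.75
position: [0.4421, 0.06, -0.0006]
tcp_rot: [-0.077, 0.966, 0.02, 0.245]
contact_force: [-1.7, 0.1, -1.0]
width: 0.0855
gripper_force: 0.0
```

```bash
python3 -c "
from h import *
go(-.182,.0015,-.004,60)
print(np.round(arm.state()['joint_positions'],3))"
```

```text
t 7.75 rotate first deg [-0.   -1.55 -0.06] then shift cm [-1.58 -0.04  1.3 ] now h [-202.2    1.9   -0.6] F [-1.67  0.09 -1.04]
[ 0.122  0.256 -1.232 -0.413  0.018 -0.032]
```

Emit:
step_arm(targets=[[-0.3,0,0.3,0,-1.5,0,0],[-0.4,0,0.3,0,0,0,0],[-0.4,0,0.3,0,0,0,0],[-0.4,0,0.3,0,0,0,0],[-0.17,0,0.1,0,0,0,0],[0,0,0,0,0,0,0]])

```text
time_s: 8.35
position: [0.4708, 0.0647, -0.0009]
tcp_rot: [-0.077, 0.962, 0.021, 0.261]
contact_force: [0.4, 0.6, -0.3]
width: 0.085
gripper_force: 0.0
```

```bash
python3 -c "
from h import *
go(-.164,.0015,-.003,60)"
```

```text
t 8.35 rotate first deg [ 0.    0.39 -0.02] then shift cm [-0.68 -0.04  0.63] now h [-173.1    1.9   -0.9] F [ 0.43  0.64 -0.29]
```

Emit:
step_arm(targets=[[-0.17,0,0.2,0,0,0,0],[-0.17,0,0.2,0,0,0,0],[-0.17,0,0.1,0,0,0,0],[0,0,0,0,0,0,0]])

```text
time_s: 8.75
position: [0.4765, 0.0656, -0.0031]
tcp_rot: [-0.077, 0.962, 0.021, 0.261]
contact_force: [0.3, 0.2, -0.1]
width: 0.0857
gripper_force: 0.0
```

```bash
python3 -c "
from h import *
go(-.164,.0015,-.003,60)
shot('scene','s4')
im=cv2.imread('pics/s4.png')[200:320,230:390]; cv2.imwrite('pics/s4c.png',cv2.resize(im,None,fx=5,fy=5,interpolation=2))"
```

```text
t 8.75 rotate first deg [ 0.    0.32 -0.03] then shift cm [-0.3  -0.04  0.15] now h [-167.3    1.9   -3.1] F [ 0.34  0.16 -0.11]
```

View pics/s4c.png

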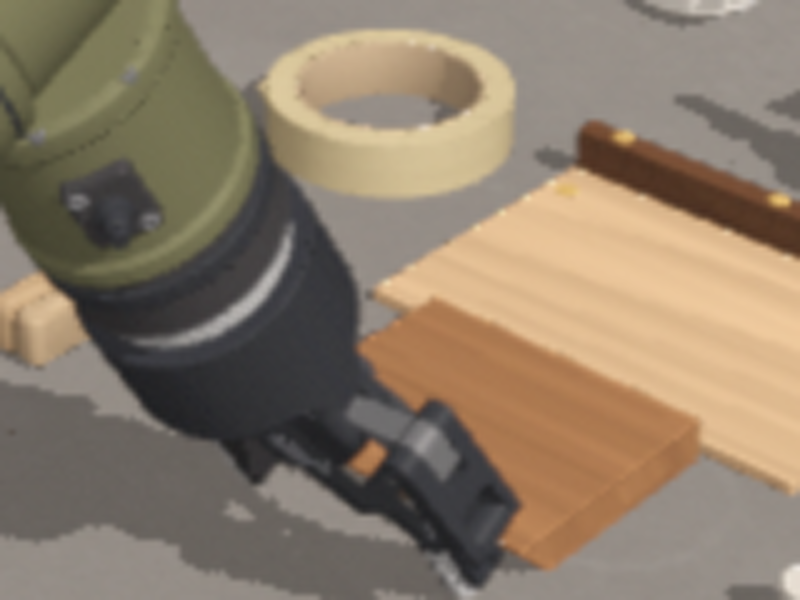

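Emit:
step_arm(targets=[[-0.2,0,0.11,0,0,0,0],[-0.2,0,0.11,0,0,0,0],[-0.2,0,0.11,0,0,0,0],[0,0,0,0,0,0,0]])

```text
time_s: 9.2
position: [0.4802, 0.0663, -0.0044]
tcp_rot: [-0.077, 0.963, 0.021, 0.258]
contact_force: [-4.5, -1.7, -0.6]
width: 0.0853
gripper_force: 2.0
```

Emit:
step_arm(targets=[[-0.21,0,-0.23,0,0,0,0],[-0.21,0,-0.23,0,0,0,0],[-0.21,0,-0.23,0,0,0,0],[-0.21,0,-0.23,0,0,0,0],[0,0,0,0,0,0,0]])

```text
time_s: 9.7
position: [0.4844, 0.067, 0.009]
tcp_rot: [-0.077, 0.962, 0.021, 0.26]
contact_force: [-3.2, -0.8, 0.3]
width: 0.0857
gripper_force: 1.3
```

```bash
python3 -c "
from h import *
go(-.164,.0015,-.003,60)
shot('scene','s5')
im=cv2.imread('pics/s5.png')[200:320,230:390]; cv2.imwrite('pics/s5c.png',cv2.resize(im,None,fx=4,fy=4,interpolation=2))"
```

```text
t 9.7 rotate first deg [ 0.02  0.22 -0.03] then shift cm [ 1.01 -0.05  0.8 ] now h [-159.3    2.     9. ] F [-3.21 -0.83  0.28]
```

View pics/s5c.png

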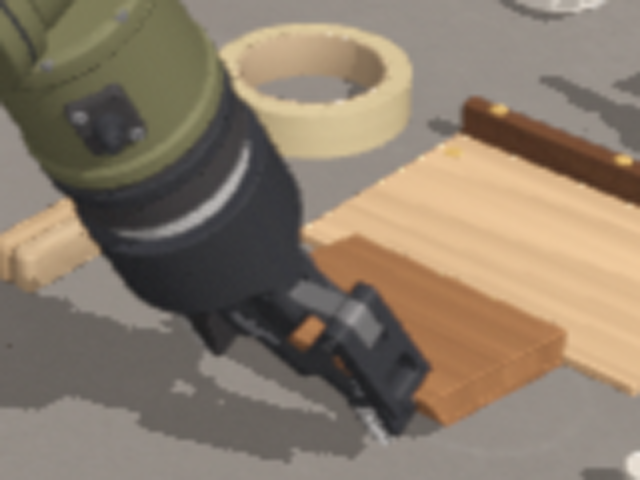

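Emit:
step_arm(targets=[[-0.22,0,-0.22,0,0,0,0],[-0.22,0,-0.22,0,0,0,0],[-0.22,0,-0.22,0,0,0,0],[-0.22,0,-0.22,0,0,0,0],[-0.26,0,-0.17,0,0,0,0],[-0.26,0,-0.17,0,0,0,0],[-0.26,0,-0.17,0,0,0,0],[-0.26,0,-0.17,0,0,0,0]])

```text
time_s: 10.55
position: [0.495, 0.0685, 0.033]
tcp_rot: [-0.077, 0.962, 0.021, 0.261]
contact_force: [-0.2, -1.1, -0.3]
width: 0.0852
gripper_force: 0.2
```

```bash
python3 -c "
from h import *
go(-.147,.0015,.044,60)
shot('scene','s6')
im=cv2.imread('pics/s6.png')[200:320,230:390]; cv2.imwrite('pics/s6c.png',cv2.resize(im,None,fx=4,fy=4,interpolation=2))"
```

```text
t 10.55 rotate first deg [-0.01  0.39 -0.03] then shift cm [-0.69 -0.03 -0.87] now h [-148.6    1.8   33. ] F [-0.16 -1.06 -0.32]
```

View pics/s6c.png

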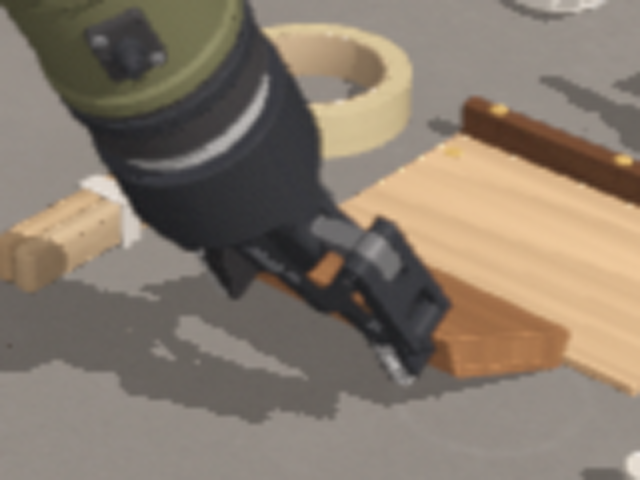

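Emit:
step_arm(targets=[[-0.29,0,-0.24,0,0,0,0],[-0.29,0,-0.24,0,0,0,0],[-0.3,0,-0.24,0,0,0,0],[-0.33,0,-0.11,0,0,0,0],[-0.33,0,-0.11,0,0,0,0],[-0.33,0,-0.11,0,0,0,0],[-0.33,0,-0.11,0,0,0,0],[-0.33,0,-0.11,0,0,0,0],[-0.33,0,-0.11,0,0,0,0],[-0.33,0,-0.11,0,0,0,0]])

```text
time_s: 11.6
position: [0.5145, 0.0717, 0.0617]
tcp_rot: [-0.077, 0.962, 0.021, 0.261]
contact_force: [-0.1, -0.8, -0.3]
width: 0.0853
gripper_force: 0.2
```

```bash
python3 -c "
from h import *
go(-.11,.0015,.074,60)"
```

```text
t 11.6 rotate first deg [-0.    0.35 -0.03] then shift cm [-2.25 -0.03 -0.12] now h [-128.9    1.8   61.7] F [-0.12 -0.76 -0.31]
```

Emit:
step_arm(targets=[[-0.32,0,-0.02,0,0,0,0],[-0.32,0,-0.02,0,0,0,0],[-0.32,0,-0.02,0,0,0,0],[-0.32,0,-0.02,0,0,0,0],[-0.32,0,-0.02,0,0,0,0],[-0.32,0,-0.02,0,0,0,0],[-0.32,0,-0.02,0,0,0,0],[-0.3,0,0.05,0,0,0,0],[-0.3,0,0.05,0,0,0,0],[-0.3,0,0.05,0,0,0,0],[-0.3,0,0.05,0,0,0,0],[0,0,0,0,0,0,0]])

```text
time_s: 12.8
position: [0.5446, 0.0765, 0.0788]
tcp_rot: [-0.077, 0.962, 0.021, 0.261]
contact_force: [-0.4, -0.2, 0.3]
width: 0.0849
gripper_force: 0.3
```

```bash
python3 -c "
from h import *
go(-.085,.0015,.08,60)
shot('scene','s7')
im=cv2.imread('pics/s7.png')[190:310,240:400]; cv2.imwrite('pics/s7c.png',cv2.resize(im,None,fx=4,fy=4,interpolation=2))"
```

```text
t 12.8 rotate first deg [-0.    0.4  -0.03] then shift cm [-1.22 -0.03  0.56] now h [-98.4   1.8  78.8] F [-0.39 -0.2   0.31]
```

View pics/s7c.png

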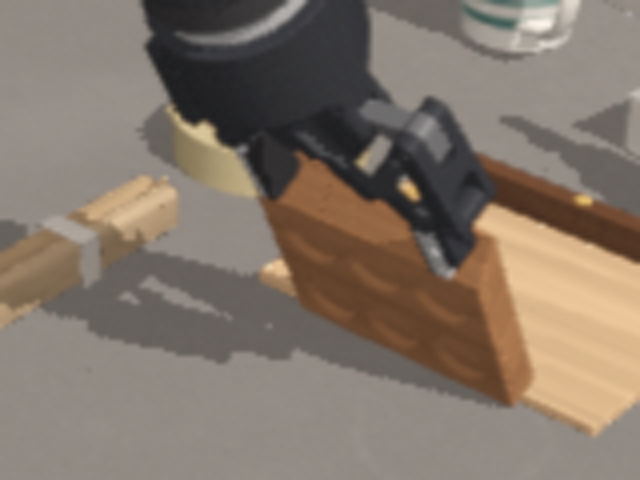

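Emit:
step_arm(targets=[[-0.26,0,0.13,0,0,0,0],[-0.26,0,0.13,0,0,0,0],[-0.26,0,0.13,0,0,0,0],[-0.26,0,0.13,0,0,0,0],[-0.26,0,0.13,0,0,0,0],[-0.26,0,0.14,0,0,0,0],[-0.26,0,0.14,0,0,0,0],[-0.26,0,0.14,0,0,0,0],[-0.26,0,0.15,0,0,0,0],[-0.26,0,0.15,0,0,0,0]])

```text
time_s: 13.85
position: [0.5729, 0.0811, 0.0795]
tcp_rot: [-0.077, 0.962, 0.021, 0.261]
contact_force: [0.3, -0.2, 0.5]
width: 0.0858
gripper_force: 0.0
```

Emit:
step_arm(targets=[[-0.2,0,0.12,0,0,0,0],[-0.2,0,0.12,0,0,0,0],[-0.2,0,0.12,0,0,0,0],[-0.2,0,0.12,0,0,0,0],[-0.2,0,0.13,0,0,0,0],[-0.2,0,0.13,0,0,0,0],[0,0,0,0,0,0,0]])

```text
time_s: 14.55
position: [0.5869, 0.0833, 0.0793]
tcp_rot: [-0.077, 0.962, 0.021, 0.261]
contact_force: [-0.8, -0.2, -0.4]
width: 0.0858
gripper_force: 0.0
```

```bash
python3 -c "
from h import *
go(-.04,.0015,.08,60)
a=shot('scene','s8');b=shot('top','t8')
A=cv2.resize(cv2.imread('pics/s8.png')[190:310,240:400],None,fx=3,fy=3,interpolation=2)
B=cv2.resize(cv2.imread('pics/t8.png')[150:340,300:450],(284,360),interpolation=2)
cv2.imwrite('pics/st8.png',np.hstack([A,B]))"
```

```text
t 14.55 rotate first deg [-0.    0.34 -0.03] then shift cm [-1.38 -0.03  0.72] now h [-55.5   1.8  79.3] F [-0.83 -0.17 -0.38]
```

View pics/st8.png

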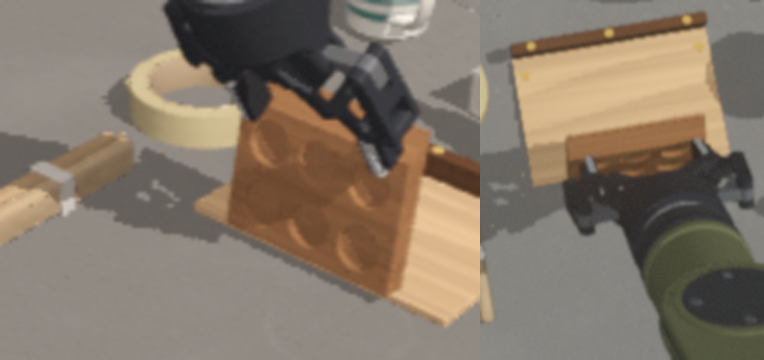

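Emit:
step_arm(targets=[[-0.2,0,0.13,0,0,0,0],[-0.2,0,0.13,0,0,0,0],[-0.2,0,0.14,0,0,0,0],[-0.2,0,0.14,0,0,0,0],[-0.2,0,0.15,0,0,0,0],[-0.2,0,0.15,0,0,0,0],[-0.2,0,0.15,0,0,0,0],[-0.2,0,0.15,0,0,0,0],[-0.2,0,0.15,0,0,0,0],[0,0,0,0,0,0,0]])

```text
time_s: 15.65
position: [0.6089, 0.0869, 0.0774]
tcp_rot: [-0.077, 0.962, 0.021, 0.261]
contact_force: [0.0, -0.2, 0.6]
width: 0.0852
gripper_force: 0.0
```

```bash
cat > plate.py <<'E'
from meas import *
im=cv2.cvtColor(shot('top','tt'),cv2.COLOR_RGB2HSV)
roi=np.zeros(im.shape[:2],bool); roi[150:320,312:440]=1
m=(im[...,1]>110)&(im[...,2]<175)&roi
n,l,st,c=cv2.connectedComponentsWithStats(m.astype(np.uint8))
for i in range(1,n):
    if st[i,4]>150:
        r,b,a=quad(l==i); print(st[i],r,'\n',np.round([w2h(at('top',p,.024))*1000 for p in b],1).tolist())
for c in('scene','top'):
    k=arm.masks_of(c,'plate') if c=='top' or not arm.read_camera(c) is None else []
    print(c,[(x['p'],x['box'],int(x['pixels'].sum())) for x in k],arm.mark_of(c,'plate'))
s=arm.state();print(s['time_s'],np.round(w2h(s['position'])*1000,1),np.round(s['contact_force'],1))
E
python3 plate.py
```

```text
[317 157 102  23 594] ((367.65582275390625, 168.41244506835938), (7.284831523895264, 102.75699615478516), 80.31121826171875) 
 [[72.2, 93.8, 24.0], [73.0, -91.5, 24.0], [59.6, -91.2, 24.0], [58.7, 93.7, 24.0]]
[ 337  175   73   56 2573] ((373.1851501464844, 204.14756774902344), (49.52128601074219, 67.89671325683594), 80.83765411376953) 
 [[45.2, 62.9, 24.0], [44.6, -59.0, 24.0], [-45.1, -56.6, 24.0], [-44.6, 63.8, 24.0]]
scene [(0.79, [323.2, 235.8, 405.1, 285.9], 2185), (0.17, [306.8, 224.0, 429.0, 296.9], 2726)] [{'xy': [363.8, 249.9], 'p': 0.72}]
top [(0.97, [339.6, 175.1, 408.0, 232.0], 3013)] [{'xy': [374.6, 204.8], 'p': 0.79}]
15.95 [-33.9   1.8  77.2] [ 0.4 -0.6 -0.2]
```

```bash
python3 -c "
from h import *
go(-.105,.0025,.05,82)"
```

```text
t 15.95 rotate first deg [ 1.000e-02  2.233e+01 -3.000e-02] then shift cm [7.42 0.07 1.71] now h [-33.9   1.8  77.2] F [ 0.42 -0.57 -0.22]
```

Emit:
step_arm(targets=[[1.5,0,-0.9,0,0,0,0],[1.5,0,-0.9,0,0,0,0],[1.5,0,-0.9,0,0,0,0],[1.5,0,-0.9,0,0,0,0],[0,0.05,0,0,7.4,0,0],[0,0,0,0,7.4,0,0],[0,0,0,0,7.4,0,0],[0,0,0,0,0,0,0]])

```text
time_s: 16.75
position: [0.5453, 0.077, 0.0796]
tcp_rot: [-0.079, 0.994, 0.007, 0.08]
contact_force: [1.9, 0.5, 1.2]
width: 0.0853
gripper_force: 0.0
```

```bash
python3 plate.py; python3 -c "
from h import *
go(-.105,.0025,.003,82)"
```

```text
[317 157 102  23 602] ((367.66595458984375, 168.4716796875), (7.405043125152588, 102.75699615478516), 80.31121826171875) 
 [[72.2, 93.8, 24.0], [73.0, -91.5, 24.0], [59.3, -91.2, 24.0], [58.5, 93.7, 24.0]]
[ 337  175   75   63 3116] ((373.5945739746094, 206.06756591796875), (53.59406661987305, 67.89677429199219), 80.53767395019531) 
 [[45.0, 63.0, 24.0], [45.1, -58.9, 24.0], [-52.0, -56.9, 24.0], [-52.1, 63.5, 24.0]]
scene [(0.88, [321.5, 236.5, 406.6, 284.1], 2031)] [{'xy': [364.6, 263.1], 'p': 0.72}]
top [(0.73, [340.7, 177.9, 413.6, 238.6], 3694)] [{'xy': [377.6, 201.8], 'p': 0.82}]
17.05 [-105.8    2.3   76.6] [-0.5  0.  -0.3]
t 17.05 rotate first deg [ 0.02  0.93 -0.03] then shift cm [0.94 0.02 7.3 ] now h [-105.8    2.3   76.6] F [-0.54  0.02 -0.32]
```

Emit:
step_arm(targets=[[0.15,0,1.8,0,0,0,0],[0.15,0,1.8,0,0,0,0],[0.15,0,1.8,0,0,0,0],[0.1,0,1.2,0,0,0,0],[0.1,0,0.6,0,0,0,0],[-0.5,0,0.08,0,0,0,0],[-0.7,0,0.1,0,0,0,0],[-0.7,0,0.1,0,0,0,0],[-0.7,0,0.1,0,0,0,0],[-0.4,0,0.06,0,0,0,0],[-0.2,0,0.03,0,0,0,0],[0,0,0,0,0,0,0]])

```text
time_s: 18.25
position: [0.5767, 0.0821, 0.0058]
tcp_rot: [-0.079, 0.994, 0.006, 0.078]
contact_force: [0.4, 1.2, 0.1]
width: 0.0853
gripper_force: 0.0
```

```bash
python3 -c "
from h import *
go(-.048,.0025,.003,82)"
```

```text
t 18.25 rotate first deg [ 0.01  1.02 -0.03] then shift cm [-1.72  0.02  0.52] now h [-65.8   2.3   5.8] F [0.38 1.16 0.09]
```

Emit:
step_arm(targets=[[-0.1,0,0.15,0,0,0,0],[-0.1,0,0.15,0,0,0,0],[-0.2,0,0.03,0,0,0,0],[-0.2,0,0.03,0,0,0,0],[-0.2,0,0.03,0,0,0,0],[-0.2,0,0.03,0,0,0,0],[-0.2,0,0.03,0,0,0,0],[-0.2,0,0.03,0,0,0,0],[0,0,0,0,0,0,0]])

```text
time_s: 19.15
position: [0.5912, 0.0845, 0.0033]
tcp_rot: [-0.079, 0.994, 0.006, 0.079]
contact_force: [0.1, -0.1, -0.3]
width: 0.0853
gripper_force: 0.0
```

```bash
python3 plate.py
```

```text
[317 157 102  23 591] ((367.6216125488281, 168.229736328125), (7.233555793762207, 102.7493667602539), 80.53767395019531) 
 [[72.9, 93.7, 24.0], [72.9, -91.5, 24.0], [59.6, -91.2, 24.0], [59.5, 93.7, 24.0]]
[ 336  171   71   62 2059] ((372.5540466308594, 201.3243408203125), (52.77207565307617, 67.07479095458984), 80.53767395019531) 
 [[53.2, 62.7, 24.0], [53.2, -57.9, 24.0], [-42.6, -55.9, 24.0], [-42.7, 63.1, 24.0]]
scene [(0.72, [333.1, 237.9, 408.7, 283.4], 1211)] [{'xy': [363.5, 248.8], 'p': 0.84}]
top [(0.63, [339.8, 172.1, 406.4, 231.3], 2573), (0.62, [282.6, 245.8, 306.5, 322.7], 1131)] [{'xy': [375.8, 200.3], 'p': 0.85}]
19.45 [-51.5   2.3   3.3] [0.6 0.2 0.1]
```

Emit:
step_arm(targets=[[-0.1,0,0.01,0,0,0,0],[-0.1,0,0.01,0,0,0,0],[-0.1,0,0.01,0,0,0,0],[0,0,0,0,0,0,0]])

```text
time_s: 19.85
position: [0.5938, 0.0849, 0.0033]
tcp_rot: [-0.079, 0.994, 0.006, 0.078]
contact_force: [-0.1, 0.2, -0.1]
width: 0.0855
gripper_force: 0.1
```

Emit:
step_arm(targets=[[-0.1,0,0.01,0,0,0,0],[0,0,0,0,0,0,0]])

```text
time_s: 20.05
position: [0.5948, 0.0851, 0.0034]
tcp_rot: [-0.079, 0.994, 0.006, 0.078]
contact_force: [-0.2, -0.9, -0.2]
width: 0.0853
gripper_force: 0.2
```

Emit:
step_arm(targets=[[-0.1,0,0.01,0,0,0,0],[0,0,0,0,0,0,0]])

```text
time_s: 20.25
position: [0.5958, 0.0852, 0.0035]
tcp_rot: [-0.079, 0.994, 0.006, 0.078]
contact_force: [-1.8, 0.1, -0.3]
width: 0.0857
gripper_force: 0.2
```

Emit:
step_arm(targets=[[-0.1,0,0.01,0,0,0,0],[0,0,0,0,0,0,0]])

```text
time_s: 20.45
position: [0.5962, 0.0853, 0.0034]
tcp_rot: [-0.079, 0.994, 0.006, 0.078]
contact_force: [-1.5, 0.4, 0.6]
width: 0.0855
gripper_force: 1.0
```

Emit:
step_arm(targets=[[-0.05,0,0.01,0,0,0,0],[0,0,0,0,0,0,0]])

```text
time_s: 20.65
position: [0.5962, 0.0853, 0.0033]
tcp_rot: [-0.079, 0.994, 0.006, 0.078]
contact_force: [-4.0, -1.2, 3.0]
width: 0.0855
gripper_force: 2.0
```

Emit:
step_arm(targets=[[-0.05,0,0,0,0,0,0],[0,0,0,0,0,0,0]])

```text
time_s: 20.85
position: [0.5963, 0.0853, 0.0033]
tcp_rot: [-0.079, 0.994, 0.006, 0.077]
contact_force: [-4.7, -2.1, 3.4]
width: 0.0851
gripper_force: 2.7
```

```bash
python3 plate.py
```

```text
[ 317  157  102   73 2642] ((372.0540771484375, 194.1737060546875), (59.55289840698242, 102.75699615478516), 80.31121826171875) 
 [[72.2, 93.8, 24.0], [73.0, -91.5, 24.0], [-35.4, -89.1, 24.0], [-36.4, 93.4, 24.0]]
scene [(0.7, [332.1, 237.6, 408.8, 282.4], 1163)] [{'xy': [369.8, 248.3], 'p': 0.62}]
top [(0.74, [338.1, 168.4, 403.2, 231.1], 2367)] [{'xy': [375.7, 198.5], 'p': 0.56}]
21.15 [-46.    2.2   3.3] [-5.6 -2.5  3.1]
```

Emit:
step_arm(targets=[[0.3,0,-0.03,0,0,0,0],[0.6,0,-0.07,0,0,0,0],[1.0,0,-0.1,0,0,0,0],[1.5,0,-0.3,0,0,0,0],[2,0,-1,0,0,0,0],[1.5,0,-3,0,0,0,0],[1.5,0,-3,0,0,0,0],[1.5,0,-3,0,0,0,0],[1.5,0,-3,0,0,0,0],[0,0,0,0,0,0,0],[0,0,0,0,0,0,0]])

```text
time_s: 22.25
position: [0.466, 0.0643, 0.1197]
tcp_rot: [-0.079, 0.994, 0.007, 0.08]
contact_force: [-0.5, -0.9, -0.3]
width: 0.0853
gripper_force: 0.0
```

```bash
python3 plate.py; python3 - <<'E'
from meas import *
im=cv2.cvtColor(cv2.imread('pics/tt.png'),cv2.COLOR_BGR2HSV)
# front edge of plate by columns: brown->light
m=((im[...,1]>110)&(im[...,2]<175)).astype(np.uint8)
m[:,:312]=0;m[:,440:]=0
for u in range(345,412,8):
    r=np.where(m[160:245,u])[0]+160; print(u,r.min(),r.max(),len(r),np.round(w2h(at('top',(u,r.max()+.5),.024))*1000,1)[:2])
for c in('top',):
  for q in('ring_clamp','glue_stick','tape_1'): print(q,[x['box'] for x in arm.masks_of(c,q)[:1]])
E
```

```text
[ 317  157  102   74 3641] ((372.2078552246094, 195.07427978515625), (61.3801155090332, 102.75699615478516), 80.31121826171875) 
 [[72.2, 93.8, 24.0], [73.0, -91.5, 24.0], [-38.7, -89.1, 24.0], [-39.6, 93.4, 24.0]]
scene [(0.95, [326.3, 232.1, 410.2, 283.8], 2141)] [{'xy': [368.2, 246.5], 'p': 0.6}]
top [(0.93, [337.5, 167.0, 410.2, 233.1], 3703)] [{'xy': [376.0, 197.4], 'p': 0.6}]
22.55 [-178.5    2.3  118. ] [-0.2  0.6 -0. ]
345 169 230 57 [-38.8  60.3]
353 168 229 41 [-39.4  46. ]
361 167 228 62 [-40.   31.7]
369 165 226 43 [-38.8  17.1]
377 164 225 50 [-39.4   2.8]
385 163 224 56 [-39.9 -11.5]
393 161 222 40 [-38.8 -26.1]
401 160 221 56 [-39.3 -40.4]
409 162 219 11 [-38.1 -55. ]
ring_clamp [[279.4, 248.8, 308.4, 322.3]]
glue_stick [[458.1, 252.3, 470.0, 263.5]]
tape_1 [[246.3, 168.1, 303.6, 228.7]]
```

```bash
python3 -c "
from h import *
print(arm.close_job())"
```

```text
the job is handed in; nothing more can be done
None
```

The plate was tipped over onto the bed with its wells up and slid back square against the stop. Contact forces I read stayed around 7 N or less, the clamp, glue stick and tape show no movement in the top camera, and the job was handed in at about 23 s.

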